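Ease the drum arc down off the jack

ROBOT

A 6-joint arm with a two-finger parallel gripper is mounted at the origin on the work surface. World frame = base frame: x ahead of the robot, y to its left, z up, the work surface at z = 0. Lengths are in m, angles in rad, forces in N, time in s.
With the tool pointing down it reaches from about 0.3 to 1 m from the base axis. Payload 5.1 kg.
Tool frame: the origin (TCP) lies midway between the tips of the shut fingers; the grasp point (between the pads) lies 19 mm behind it; z points along the fingers, y is the line along which they close (so a half turn about z gives the same grasp; the last joint's range is limited). The gripper opens to 95 mm and grips with 3 to 60 N. Pads are 20 mm wide; open, the fingers measure 119 mm over their backs; the gripper's body (75 mm by 180 mm) begins 59 mm behind the grasp point.
Start: joints at [1.125, 0.124, 1.65, -0, 1.367, -0.083], TCP at [0.231, 0.608, 0.215] pointing down, gripper open.
Joint ranges: [-2.61, 2.61], [-1.02, 2.33], [0.03, 2.71], [-1.35, 4.49], [0.32, 2.68], [-2.91, 2.91]. Speed limits (rad/s): [2.57, 2.57, 3.14, 3.14, 3.14, 3.14].

INTERFACE

Orientations are given as a rotation vector (axis times angle).
In Python, from station import arm gives the robot as it stands. The module is installed in compiled form; this text tells all that it offers.
- The arm moves only by the shell command python3 -m inch 'ROWS' [FORCE]. ROWS is JSON, a list of rows, each a list of 7 numbers: the shift along the tool's x, y, z in cm, then the turn, a rotation vector about the tool's x, y, z in degrees, then the finger opening in cm, from 0 to 9.51. In form: [[tx, ty, tz, rx, ry, rz, gripper], ...]. A call has 1 to 8 rows; each row is the pose to reach, as a shift and turn from the pose commanded when the call began, along the tool's axes at that moment; what a row does not reach only later rows make up. A row lasts 1/12 s, in which the tool goes at most 41.7 mm and 7.16 degrees, less where a joint would pass 70% of its speed; a pose out of reach is approached as far as the arm can. A call with a gripper value outside its range is refused whole. The fingers move at their own pace and stop on an object; FORCE is the grip in N (left out, the last holds). Time passes only in rows, so rows that repeat a pose let the fingers close. It gives the time, the measured TCP pose, the force, the opening and the grip force at its end, in the units of the state.
- arm.state(): the state, without advancing time (a new reading comes with each control period).
- arm.capture(name): name is "scene" or "top" or "wrist"; returns a dict with "frame" (420x560x3 uint8, red, green, blue), "fx", "fy", "cx", "cy" (pixels), "distortion" ([k1, k2, p1, p2, k3] as OpenCV has them; the pictures are not rectified), "R" (3x3) and "t" (3): a world point X has camera coordinates R X + t. Camera axes: x right, y down, z forward; pixel columns grow to the right and rows downward; lengths in m; the calibration is good to about 2 mm. A picture is of the moment at which its call begins. There is no depth.
- arm.finish_job(): hands the job in; it is judged then, once.
The state is a dict: "clock": time; "qpos": joint angles; "qd": joint speeds; "joint_torque": joint torques, N m; "position": TCP position; "eef_rot": TCP orientation; "ft_force": force on the tool from outside, world axes, zero at the start; "ft_torque": the same for the moment, N m; "gripper_width": opening from 0.0 (shut) to 1.0 (fully open); "finger_force": force on a finger pad.
Only numpy, scipy, OpenCV 4.12 (cv2) and the standard library are available. Lean on these libraries where they do the work, as an engineer would, in place of code of your own. Each camera call takes 0.05 s, during which the arm holds its last target. There are 200 camera calls.

TASK

The glued wooden arc is held up on the jack. Crack the jack's release valve open with its lever, only a little, so that the arc sinks slowly (never faster than 3 cm/s) and stands on the two wooden bearers; then open the valve further until the ram has sunk clear to the bottom of its stroke, and shut the valve again firmly but without forcing it. Do not touch the arc, leave the other things on the bench alone, and let go of the lever.

Things in the scene. Friction and masses are not known exactly. Their poses are not given: they have to be found in the camera images.
- jack: Fixed stand: plank with a low green hydraulic jack between two upright wooden bearers (130 x 50 mm, tops 105 mm above the bench, centred 125 mm either side of the ram). Origin on the upright axis of the release valve, at bench level; z up; +x points from the valve to the ram, whose axis is 130 mm away; y to the left of that.
- lever_post (a point): Top centre of the upright steel post (16 mm diameter, from 86 to 130 mm above the bench) at the free end of the valve lever (14 mm wide, top 86 mm above the bench), 80 mm from the valve axis, on the side away from the ram. Shutting firmly takes 12 to 17 N on the post, square to the lever (aim for 14); more spoils the seat. A tight grip twisting the post adds to the turning, unfelt in that force.
- valve (a joint): Lever angle, rad; grows as the valve opens (anticlockwise from above); near 0 at the start, shut, lever straight away from the ram (-x of the jack); range -1.0 to 1.3; stays where left (thread friction 0.5 N m, 6 N at the post). The ram begins to creep at an unknown angle between 0.1 and 0.45, then sinks some 2.5 mm/s faster per 0.01 rad more; 0.8 is wide open for sure.
- ram (a joint): How far the ram has sunk, m: 0 raised (start); the arc meets the bearers at 0.040; 0.060 is the bottom. It only sinks, by the weight on it; its speed follows the valve at once, and shutting the valve stops it. With the arc's weight off it, it stops or slows and needs the valve opened further (wide open is safe then: about 19 mm/s).
- saddle_top (a point): Round steel saddle, 90 mm diameter, 12 mm thick, on top of the ram; moves down with it. This point: the centre of its top, 145 mm above the bench when raised.
- needle: The valve's needle, hidden in the jack under the lever, pressing on a seat on the ram. Its twist acts on the lever as a spring of 0.7 N m per rad that builds up as the valve is shut and helps as it is opened; where it bites varies by about 0.1 rad either way. Origin on the valve axis at bench level.
- arc: Curved wooden block glued up from three layers, 340 mm long (along y), 80 mm wide, 120 mm high, about 1.6 kg (varies by a fifth); origin at the middle of its underside, 145 mm above the bench at the start and 105 mm when it stands on the bearers. Not to be touched.
- mallet: Bystander: a hammer lying on the bench, to the robot's right. Leave alone.
- glue: Bystander: white closed bottle, 60 mm diameter, 130 mm high, to the robot's left. Leave alone.
- offcut: Bystander: wooden offcut 70 x 130 x 40 mm, far left. Leave alone.
- collar: Bystander: steel ring, 60 mm outside, 30 mm high, far right. Leave alone.

How it is judged:
On the way, in this order (a step that is already met when the one before it is completed fails the run):
1. the valve is cracked and the ram has sunk 10 mm with the arc on it (value of joint ram above 0.01 m and z of arc in the frame of jack above 0.115 m), for 0.1 s.
2. the arc stands on the bearers (z of arc in the frame of jack below 0.107 m and angle between arc's own z axis and vertical below 0.03 rad), for 0.2 s.
3. the ram has sunk clear, within 5 mm of the bottom (value of joint ram above 0.055 m), for 0.1 s.
At the end, for the whole second after the job is handed in: The arc stands level (within 0.03 rad) and still on both bearers, its underside 105 mm above the bench (102 to 107); the ram is within 5 mm of the bottom of its stroke; and the valve is shut firmly: the needle presses on its seat with more than 57 N, as left by some 12 N or more at the post (all of step 2 and contact force between needle and anything else above 57 N and value of joint ram above 0.055 m and z of arc in the frame of jack above 0.102 m and linear speed of arc below 0.01 m/s); the robot touches nothing.
It fails at once if the ram sinks faster than 30 mm/s (velocity of joint ram above 0.03 m/s).
It fails at once if the valve is forced: the needle presses on its seat with more than 140 N (over 17 N at the post) (contact force between needle and anything else above 140 N).
It fails at once if the robot touches the arc (contact force between any of the fingers, the arm and arc above 1 N).
It fails at once if a bystander is moved more than 20 mm (distance of any of mallet, glue, offcut, collar from where it was at the start of the episode above 0.02 m).
It also fails if it takes over 69 s, if anything falls off the work surface, if the arm or the gripper's body presses on something with over 40 N, if the wrist force passes 120 N, or if a joint passes its speed limit or range.

## Working session

There is one attempt and no reset: what is moved stays moved. The work goes in short steps, Python scripts to look and compute and a shell command to move; the robot and the scene stay as the last step left them, time stands still between calls to the robot, and variables do not carry over. Pictures are saved under pics/ and viewed, at most 10 in all, crops included, and the job is handed in when it is done.

```bash
mkdir -p pics; python3 - <<'E'
from station import arm
import cv2,numpy as np,pickle
d={}
for n in("scene","top"):
    c=arm.capture(n);d[n]=c
    cv2.imwrite(f"pics/{n}0.png",c["frame"][:,:,::-1])
    print(n,c["fx"],c["cx"],c["cy"],c["distortion"],(-np.array(c["R"]).T@np.array(c["t"])).round(3))
pickle.dump(d,open("c0.pkl","wb"))
s=arm.state();print({k:np.round(v,3).tolist() for k,v in s.items()})
E
```

```text
scene 468.0585960768079 282.14587168520706 206.83473218248224 [-0.04015435  0.          0.          0.          0.        ] [1.125 0.201 1.28 ]
top 425.35251970107373 286.1967655121654 209.75016378248813 [-0.00480857  0.          0.          0.          0.        ] [ 0.358 -0.008  1.208]
{'clock': 0.1, 'qpos': [1.125, 0.124, 1.652, -0.0, 1.367, -0.083], 'qd': [0.001, -0.003, -0.002, 0.0, 0.0, -0.001], 'joint_torque': [0.0, -41.888, -36.11, 0.078, 0.046, -0.0], 'position': [0.23, 0.607, 0.214], 'eef_rot': [-0.567, -3.09, 0.003], 'ft_force': [0.275, 0.456, -0.403], 'ft_torque': [0.01, -0.078, -0.007], 'finger_force': 0.0, 'gripper_width': 1.0}
```

View pics/scene0.png

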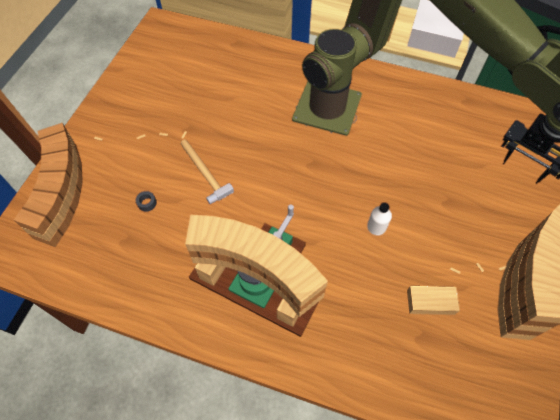

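View pics/top0.png

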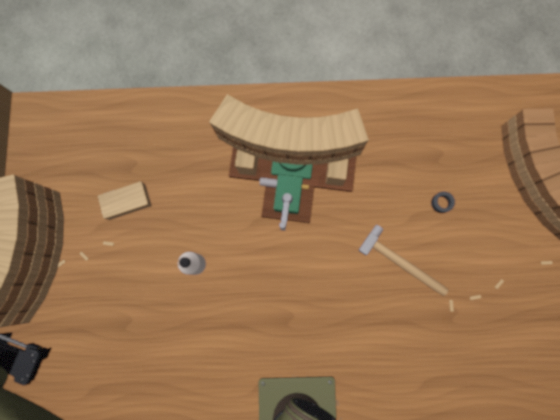

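Scene view: lever runs from about (280,235) to its post at about (290,208). In the top view it runs from the valve at (287,197) to the post at about (283,226). Next I enlarge both around the lever.

```bash
cat > h.py <<'E'
import cv2,numpy as np
from station import arm
def ray(c,uv):
    K=np.array([[c["fx"],0,c["cx"]],[0,c["fy"],c["cy"]],[0,0,1]])
    p=cv2.undistortPoints(np.array([[uv]],float),K,np.array(c["distortion"]))[0,0]
    R=np.array(c["R"]);return -R.T@np.array(c["t"]),R.T@np.array([p[0],p[1],1])
def onz(c,uv,z):
    o,d=ray(c,uv);return o+d*(z-o[2])/d[2]
def tri(a,ua,b,ub):
    o,d=ray(a,ua);p,e=ray(b,ub)
    s=np.linalg.lstsq(np.c_[d,-e],p-o,rcond=None)[0]
    x,y=o+s[0]*d,p+s[1]*e;return (x+y)/2,np.linalg.norm(x-y)
def proj(c,X):
    K=np.array([[c["fx"],0,c["cx"]],[0,c["fy"],c["cy"]],[0,0,1]])
    return cv2.projectPoints(np.array([X],float),cv2.Rodrigues(np.array(c["R"]))[0],np.array(c["t"]),K,np.array(c["distortion"]))[0][0,0]
E
python3 - <<'E'
import pickle,cv2,numpy as np
d=pickle.load(open("c0.pkl","rb"))
a=d["scene"]["frame"][195:255,250:320,::-1];b=d["top"]["frame"][170:235,250:320,::-1]
f=lambda i:cv2.resize(i,(390,int(390*i.shape[0]/i.shape[1])),interpolation=cv2.INTER_CUBIC)
a,b=f(a),f(b);o=np.zeros((400,790,3),np.uint8);o[:a.shape[0],:390]=a;o[:b.shape[0],400:]=b
cv2.imwrite("pics/z.png",o)
E
```

```text
(no output)
```

View pics/z.png

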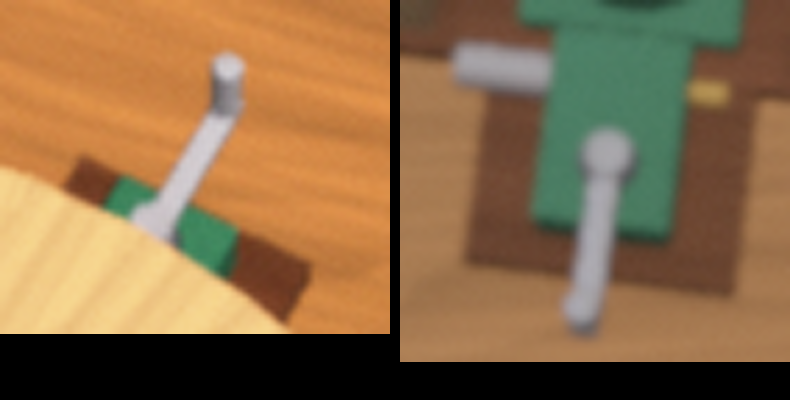

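```bash
python3 - <<'E'
import pickle;from h import *
d=pickle.load(open("c0.pkl","rb"));s,t=d["scene"],d["top"]
P,e=tri(s,(290.5,205.7),t,(281.4,223.8));print("post",P,e)
print([onz(c,u,.13).round(4) for c,u in((s,(290.5,205.7)),(t,(281.4,223.8)))])
V=onz(t,(286.8,197.1),.088);print("valve",V,np.hypot(*(P-V)[:2]), np.degrees(np.arctan2(*(V-P)[1::-1])))
# plank edges: rear plank left edge and right edge in top
pt=lambda x,y:(250+x/5.571-.4,170+y/5.571-.4)
a=[onz(t,pt(*q),.02) for q in((85,98),(65,262),(352,108),(333,292))]
b=[onz(t,pt(*q),.075) for q in((157,30),(132,215),(290,50),(272,232))]
for L in(a,b):
  for i,j in((1,0),(3,2)):print(np.degrees(np.arctan2(*(L[j]-L[i])[1::-1])))
print("mid green low edge",(b[1]+b[3])/2)
E
```

```text
post [0.50141646 0.02379639 0.13196576] 0.00023958572731109414
[array([0.5004, 0.0234, 0.13  ]), array([0.5016, 0.024 , 0.13  ])]
valve [0.57901211 0.00883703 0.088     ] 0.0790244752365944 -10.9119563913995
-7.953431956295563
-7.95178630791116
-8.924521399434095
-7.448940971901069
mid green low edge [0.54694683 0.01259944 0.075     ]
```

```bash
cat >> h.py <<'E'
from scipy.spatial.transform import Rotation as Ro
def rel(target,yaw_y):
    """tool-frame shift (cm) and turn (deg) to a downward pose, tool y at world yaw_y deg"""
    s=arm.state();R=Ro.from_rotvec(s["eef_rot"]);y=np.radians(yaw_y)
    Y=np.array([np.cos(y),np.sin(y),0]);Z=np.array([0,0,-1.]);T=Ro.from_matrix(np.c_[np.cross(Y,Z),Y,Z])
    return (R.inv().apply(np.array(target)-s["position"])*100).round(2),np.degrees((R.inv()*T).as_rotvec()).round(1)
E
python3 - <<'E'
from h import *
s=arm.state();print(Ro.from_rotvec(s["eef_rot"]).as_matrix().round(3),s["qpos"])
for y in(80,-100):print(rel((.501,.024,.20),y))
E
```

```text
[[-0.935  0.355 -0.001]
 [ 0.355  0.935 -0.002]
 [ 0.    -0.002 -1.   ]] [ 1.12542145e+00  1.24429881e-01  1.65155962e+00 -4.73773645e-05
  1.36749950e+00 -8.25397183e-02]
(array([-45.99, -44.91,   1.43]), array([ -0.1,  -0. , -10.8]))
(array([-45.99, -44.91,   1.43]), array([ -0. ,   0.2, 169.2]))
```

```bash
python3 -m inch '[[-3,-2.9,0,0,0,-2,3],[-6,-5.8,0,0,0,-4,3],[-9,-8.7,0.2,0,0,-6,3],[-12,-11.7,0.4,0,0,-8,3],[-15,-14.6,0.6,0,0,-10.8,3],[-18,-17.6,0.8,0,0,-10.8,3],[-21,-20.5,0.8,0,0,-10.8,3],[-24,-23.4,1,0,0,-10.8,3]]' 20
python3 - <<'E'
from h import *
print(rel((.501,.024,.20),80))
E
```

```text
clock: 0.77
position: [0.3713, 0.3037, 0.2045]
eef_rot: [0.273, 3.13, -0.0]
ft_force: [1.3, -0.2, -0.1]
gripper_width: 0.494
finger_force: 0.0
(array([-17.61, -25.31,   0.45]), array([-0.,  0.,  0.]))
```

```bash
python3 -m inch '[[-2.3,-3.3,0,0,0,0,3],[-4.6,-6.6,0,0,0,0,3],[-6.9,-9.9,0.2,0,0,0,3],[-9.2,-13.2,0.4,0,0,0,3],[-11.5,-16.5,0.4,0,0,0,3],[-13.8,-19.8,0.4,0,0,0,3],[-16,-23,0.4,0,0,0,3],[-17.6,-25.3,0.4,0,0,0,3]]'
python3 -m inch '[[0,0,0,0,0,0,3],[0,0,0,0,0,0,3]]'
python3 - <<'E'
from h import *
print(rel((.501,.024,.20),80))
c=arm.capture("wrist");cv2.imwrite("pics/w1.png",c["frame"][:,:,::-1]);import pickle;pickle.dump(c,open("w1.pkl","wb"))
print(proj(c,(.501,.024,.13)))
E
```

```text
clock: 1.43
position: [0.5011, 0.0231, 0.2004]
eef_rot: [-0.276, -3.129, 0.001]
ft_force: [0.3, -0.3, 0.4]
gripper_width: 0.311
finger_force: 0.0
clock: 1.6
position: [0.5005, 0.0249, 0.2002]
eef_rot: [-0.278, -3.128, -0.001]
ft_force: [0.2, 0.4, -0.5]
gripper_width: 0.315
finger_force: 0.0
(array([-0.06, -0.08,  0.02]), array([ 0. , -0.1, -0.2]))
[276.49725761 227.43888866]
```

View pics/w1.png

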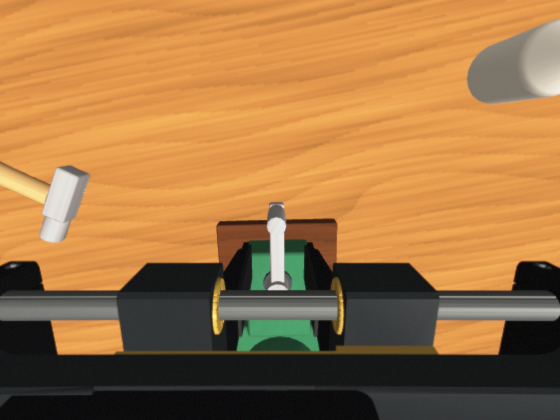

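Wrist view: the post top is at (277,226), right where my triangulated point projects (276.5,227.4), and it sits between the fingers. Going down to straddle it.

```bash
python3 -m inch '[[0,0,2,0,0,0,3],[0,0,4,0,0,0,3],[0,0,6,0,0,0,3],[0,0,8,0,0,0,3],[0,0,9.5,0,0,0,3],[0,0,10.4,0,0,0,3],[0,0,10.4,0,0,0,3]]'
python3 -m inch '[[0,0,0,0,0,0,2.2],[0,0,0,0,0,0,2.2],[0,0,0,0,0,0,2.2]]'
cat > m.py <<'E'
import pickle,os,sys;from h import *
c=arm.capture("scene");g=cv2.cvtColor(c["frame"],cv2.COLOR_RGB2GRAY)
d=pickle.load(open("c0.pkl","rb"))["scene"];g0=cv2.cvtColor(d["frame"],cv2.COLOR_RGB2GRAY)
m=np.zeros_like(g0);cv2.fillConvexPoly(m,cv2.convexHull(np.array([[192,222],[240,220],[275,236],[322,278],[318,300],[295,290],[255,258],[192,246]])),255)
p=cv2.goodFeaturesToTrack(g0,60,.01,5,mask=m)
q,st,_=cv2.calcOpticalFlowPyrLK(g0,g,p,None,winSize=(21,21),maxLevel=2,criteria=(3,50,.001))
back,_,_=cv2.calcOpticalFlowPyrLK(g,g0,q,None,winSize=(21,21),maxLevel=2,criteria=(3,50,.001))
ok=(np.linalg.norm(back-p,axis=2)[:,0]<.3)
dz=[]
for a,b in zip(p[ok,0],q[ok,0]):
    X=onz(d,a,.22);J=proj(d,X-[0,0,.01])-proj(d,X);dz.append((b-a)@J/(J@J)*10)
s=arm.state()
print("t %.2f sink %.2f mm (n %d)"%(s["clock"],np.median(dz),len(dz)),"F",np.round(s["ft_force"],1),"pos",np.round(s["position"],4),"ty %.1f"%0)
Y=Ro.from_rotvec(s["eef_rot"]).as_matrix()[:,1];print("F along tool y %.1f"%(np.array(s["ft_force"])@Y))
E
python3 m.py
```

```text
clock: 2.23
position: [0.4984, 0.0273, 0.0943]
eef_rot: [-0.27, -3.125, 0.0]
ft_force: [-0.2, 0.6, -0.7]
gripper_width: 0.316
finger_force: 0.0
clock: 2.48
position: [0.5016, 0.0262, 0.0983]
eef_rot: [0.273, 3.127, 0.0]
ft_force: [-0.8, -0.7, 0.5]
gripper_width: 0.236
finger_force: 0.0
t 2.53 sink 0.96 mm (n 53) F [-0.  -0.9 -0.7] pos [0.5015 0.0261 0.0982] ty 0.0
F along tool y -0.9
```

```bash
python3 -m inch '[[0,-0.1,0,0,0,0,2.2],[0,-0.2,0,0,0,0,2.2],[0,-0.3,0,0,0,0,2.2],[0,-0.4,0,0,0,0,2.2],[0,-0.5,0,0,0,0,2.2],[0,-0.6,0,0,0,0,2.2],[0,-0.6,0,0,0,0,2.2]]';python3 m.py
python3 -m inch '[[0,-0.1,0,0,0,0,2.2],[0,-0.2,0,0,0,0,2.2],[0,-0.3,0,0,0,0,2.2],[0,-0.4,0,0,0,0,2.2],[0,-0.4,0,0,0,0,2.2]]';python3 m.py
```

```text
clock: 3.12
position: [0.4995, 0.0199, 0.0968]
eef_rot: [-0.274, -3.13, -0.0]
ft_force: [0.4, 0.0, -0.1]
gripper_width: 0.232
finger_force: 0.1
t 3.17 sink 0.94 mm (n 52) F [0.7 0.9 0.6] pos [0.4995 0.0199 0.0967] ty 0.0
F along tool y 1.1
clock: 3.58
position: [0.4987, 0.0161, 0.0967]
eef_rot: [-0.273, -3.129, -0.0]
ft_force: [-0.6, 1.8, 0.2]
gripper_width: 0.232
finger_force: 0.6
t 3.63 sink 0.91 mm (n 52) F [-1.   0.   0.1] pos [0.4987 0.0161 0.0967] ty 0.0
F along tool y -0.1
```

```bash
python3 -m inch '[[0,-0.1,0,0,0,0,2.2],[0,-0.2,0,0,0,0,2.2],[0,-0.3,0,0,0,0,2.2],[0,-0.3,0,0,0,0,2.2]]';python3 m.py
python3 - <<'E'
from h import *
c=arm.capture("wrist");cv2.imwrite("pics/w2.png",c["frame"][:,:,::-1])
E
```

```text
clock: 3.97
position: [0.4982, 0.013, 0.0967]
eef_rot: [-0.274, -3.129, -0.0]
ft_force: [-1.8, 1.9, 0.1]
gripper_width: 0.233
finger_force: 0.8
t 4.02 sink 1.04 mm (n 52) F [-1.4  1.1  0.3] pos [0.4982 0.013  0.0967] ty 0.0
F along tool y 0.9
```

View pics/w2.png

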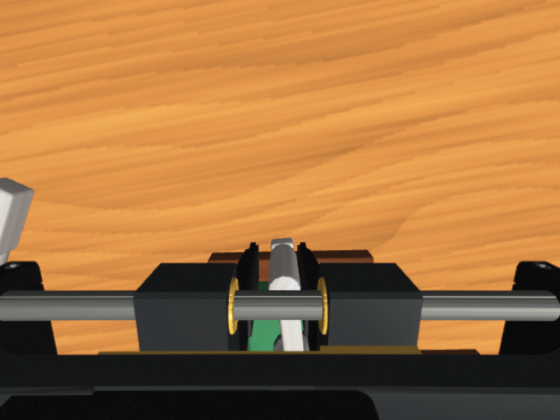

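Wrist view: the post at (284,255) is between the fingers (inner faces at about 255 and 305). The lever has started to turn.

```bash
python3 -m inch '[[0,-0.1,0,0,0,0,2.2],[0,-0.2,0,0,0,0,2.2],[0,-0.2,0,0,0,0,2.2],[0,-0.2,0,0,0,0,2.2]]' >/dev/null;python3 m.py
python3 -m inch '[[0,-0.1,0,0,0,0,2.2],[0,-0.2,0,0,0,0,2.2],[0,-0.2,0,0,0,0,2.2],[0,-0.2,0,0,0,0,2.2]]'>/dev/null;python3 m.py
python3 -m inch '[[0,-0.1,0,0,0,0,2.2],[0,-0.2,0,0,0,0,2.2],[0,-0.2,0,0,0,0,2.2],[0,-0.2,0,0,0,0,2.2]]';python3 m.py
```

```text
t 4.45 sink 0.96 mm (n 52) F [-1.2  1.8 -0.3] pos [0.498  0.0111 0.0967] ty 0.0
F along tool y 1.5
t 4.83 sink 1.04 mm (n 52) F [ 0.2  2.  -0.9] pos [0.4977 0.0091 0.0967] ty 0.0
F along tool y 2.0
clock: 5.17
position: [0.4975, 0.0071, 0.0968]
eef_rot: [0.274, 3.129, -0.0]
ft_force: [1.1, 1.8, -1.7]
gripper_width: 0.232
finger_force: 1.3
t 5.22 sink 1.09 mm (n 50) F [ 1.3  2.6 -1.1] pos [0.4974 0.0072 0.0968] ty 0.0
F along tool y 2.8
```

```bash
python3 -m inch '[[0,-0.1,0,0,0,0,2.2],[0,-0.2,0,0,0,0,2.2],[0,-0.2,0,0,0,0,2.2],[0,-0.2,0,0,0,0,2.2]]' >/dev/null;python3 m.py
python3 -m inch '[[0,-0.1,0,0,0,0,2.2],[0,-0.2,0,0,0,0,2.2],[0,-0.2,0,0,0,0,2.2],[0,-0.2,0,0,0,0,2.2]]'>/dev/null;python3 m.py;python3 -m inch '[[0,0,0,0,0,0,2.2],[0,0,0,0,0,0,2.2]]'>/dev/null;python3 m.py
```

```text
t 5.60 sink 1.12 mm (n 50) F [ 2.8  3.1 -1.2] pos [0.4971 0.0052 0.0969] ty 0.0
F along tool y 3.5
t 5.98 sink 1.10 mm (n 50) F [ 3.2  3.1 -2.5] pos [0.4968 0.0032 0.0969] ty 0.0
F along tool y 3.6
t 6.20 sink 1.12 mm (n 50) F [ 2.1  2.9 -0.7] pos [0.4968 0.0032 0.097 ] ty 0.0
F along tool y 3.3
```

```bash
python3 -m inch '[[-0.05,-0.1,0,0,0,-3,2.2],[-0.1,-0.2,0,0,0,-6,2.2],[-0.1,-0.2,0,0,0,-6,2.2],[-0.1,-0.2,0,0,0,-6,2.2]]' >/dev/null;python3 m.py
python3 -m inch '[[-0.05,-0.1,0,0,0,-3,2.2],[-0.05,-0.2,0,0,0,-6,2.2],[-0.05,-0.2,0,0,0,-6,2.2],[-0.05,-0.2,0,0,0,-6,2.2]]'>/dev/null;python3 m.py;python3 -m inch '[[0,0,0,0,0,0,2.2],[0,0,0,0,0,0,2.2]]'>/dev/null;python3 m.py
```

```text
t 6.58 sink 1.11 mm (n 50) F [ 1.6  3.4 -0. ] pos [0.4974 0.0012 0.097 ] ty 0.0
F along tool y 3.5
t 6.97 sink 2.95 mm (n 52) F [1.5 4.  1.3] pos [ 0.4976 -0.0009  0.0969] ty 0.0
F along tool y 3.9
t 7.18 sink 3.26 mm (n 50) F [1.6 3.3 1.2] pos [ 0.4976 -0.0009  0.0969] ty 0.0
F along tool y 3.2
```

```bash
for i in 1 2 ; do python3 m.py; python3 -m inch '[[0,0,0,0,0,0,2.2],[0,0,0,0,0,0,2.2],[0,0,0,0,0,0,2.2],[0,0,0,0,0,0,2.2]]'>/dev/null;done;python3 m.py
```

```text
t 7.23 sink 3.30 mm (n 51) F [0.9 3.4 1.8] pos [ 0.4976 -0.0009  0.0969] ty 0.0
F along tool y 3.4
t 7.62 sink 3.22 mm (n 51) F [0.2 3.2 1.9] pos [ 0.4975 -0.0009  0.0968] ty 0.0
F along tool y 3.2
t 8.00 sink 3.32 mm (n 51) F [0.6 2.5 2. ] pos [ 0.4975 -0.0009  0.0967] ty 0.0
F along tool y 2.5
```

```bash
python3 -m inch '[[0,-0.1,0,0,0,0,2.2],[0,-0.1,0,0,0,0,2.2],[0,-0.1,0,0,0,0,2.2]]' >/dev/null;python3 m.py;python3 -m inch '[[0,0,0,0,0,0,2.2],[0,0,0,0,0,0,2.2]]'>/dev/null;python3 m.py
python3 -m inch '[[0,-0.1,0,0,0,0,2.2],[0,-0.1,0,0,0,0,2.2],[0,-0.1,0,0,0,0,2.2]]'>/dev/null;python3 m.py;python3 -m inch '[[0,0,0,0,0,0,2.2],[0,0,0,0,0,0,2.2]]'>/dev/null;python3 m.py
```

```text
t 8.30 sink 3.34 mm (n 51) F [-0.2  3.2  1.9] pos [ 0.4975 -0.0018  0.0967] ty 0.0
F along tool y 3.2
t 8.52 sink 3.28 mm (n 51) F [-0.   3.9  3.3] pos [ 0.4975 -0.0018  0.0967] ty 0.0
F along tool y 3.9
t 8.82 sink 4.45 mm (n 51) F [-0.4  3.9  2.9] pos [ 0.4975 -0.0029  0.0967] ty 0.0
F along tool y 3.9
t 9.03 sink 4.72 mm (n 50) F [-1.2  2.9  2.3] pos [ 0.4976 -0.0029  0.0967] ty 0.0
F along tool y 2.9
```

```bash
for i in 1 2 ; do python3 -m inch '[[0,0,0,0,0,0,2.2],[0,0,0,0,0,0,2.2],[0,0,0,0,0,0,2.2],[0,0,0,0,0,0,2.2],[0,0,0,0,0,0,2.2],[0,0,0,0,0,0,2.2]]'>/dev/null;python3 m.py;done
```

```text
t 9.58 sink 8.18 mm (n 50) F [-1.7  3.3  1.3] pos [ 0.4976 -0.0029  0.0966] ty 0.0
F along tool y 3.4
t 10.13 sink 11.38 mm (n 51) F [-0.4  3.   0.9] pos [ 0.4976 -0.0029  0.0966] ty 0.0
F along tool y 3.0
```

```bash
python3 - <<'E'
from h import *
c=arm.capture("scene");cv2.imwrite("pics/s2.png",c["frame"][:,:,::-1])
E
```

```text
(no output)
```

View pics/s2.png

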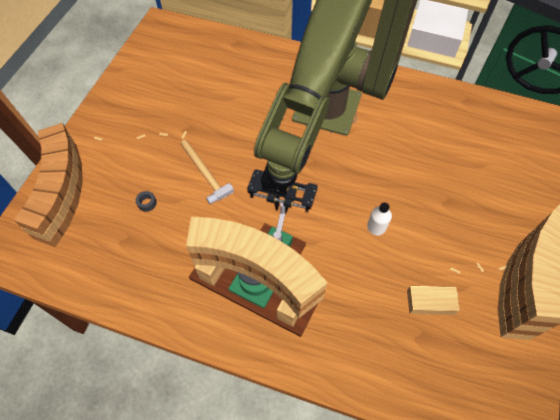

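The arc is sinking at about 6 mm/s and sits level. The arm is well clear of it. I hold here until it lands.

```bash
for i in 1 2 3 4 5 6 7; do python3 -m inch '[[0,0,0,0,0,0,2.2],[0,0,0,0,0,0,2.2],[0,0,0,0,0,0,2.2],[0,0,0,0,0,0,2.2],[0,0,0,0,0,0,2.2],[0,0,0,0,0,0,2.2],[0,0,0,0,0,0,2.2],[0,0,0,0,0,0,2.2]]'>/dev/null;python3 m.py|head -1;done
```

```text
t 10.90 sink 16.56 mm (n 52) F [-1.8  2.6 -0.2] pos [ 0.4976 -0.0029  0.0966] ty 0.0
t 11.62 sink 20.48 mm (n 51) F [-1.8  3.2  0.1] pos [ 0.4976 -0.0029  0.0967] ty 0.0
t 12.33 sink 25.00 mm (n 49) F [-1.1  1.6 -0.8] pos [ 0.4976 -0.0029  0.0967] ty 0.0
t 13.05 sink 30.44 mm (n 45) F [-1.2  2.4 -1.7] pos [ 0.4977 -0.0029  0.0967] ty 0.0
t 13.77 sink 35.20 mm (n 46) F [-0.7  2.1 -0.4] pos [ 0.4977 -0.0029  0.0968] ty 0.0
t 14.48 sink 39.68 mm (n 45) F [ 0.2  1.6 -1.9] pos [ 0.4977 -0.0029  0.0968] ty 0.0
t 15.20 sink 39.56 mm (n 44) F [-0.4  2.3 -2.1] pos [ 0.4977 -0.0029  0.0968] ty 0.0
```

The arc has landed: sink reads 39.6 mm and steady. Next I work out the way to about 0.85 rad.

```bash
python3 - <<'E'
from h import *
V=np.array([.579,.0088]);v0=np.array([.501,.0238])-V
s=arm.state();y=Ro.from_rotvec(s["eef_rot"]).as_matrix()[:,1]
P=np.array(s["position"])[:2]+.0033*y[:2];d=P-V
print("yaw y",np.degrees(np.arctan2(y[1],y[0])),"theta",np.arctan2(v0[0]*d[1]-v0[1]*d[0],v0@d),"r",np.hypot(*d))
for th in(.4,.5,.6,.7,.8,.88):
    c,q=np.cos(th),np.sin(th);P=V+np.array([[c,-q],[q,c]])@v0
    yw=79.1+np.degrees(th);Y=np.array([np.cos(np.radians(yw)),np.sin(np.radians(yw))])
    p=P-.0033*Y;print(th,p.round(3),rel((*p,s["position"][2]),yw))
E
```

```text
yaw y 92.01619326093405 theta 0.29280551723032505 r 0.08182494000219323
0.4 [ 0.502 -0.011] (array([-0.4 , -0.82,  0.  ]), array([ -0.,   0., -10.]))
0.5 [ 0.504 -0.019] (array([-0.61, -1.59,  0.  ]), array([ -0. ,   0. , -15.7]))
0.6 [ 0.507 -0.026] (array([-0.89, -2.33,  0.  ]), array([ -0. ,   0. , -21.5]))
0.7 [ 0.511 -0.033] (array([-1.25, -3.04,  0.  ]), array([ -0. ,   0. , -27.2]))
0.8 [ 0.516 -0.039] (array([-1.68, -3.71,  0.  ]), array([ -0. ,   0. , -32.9]))
0.88 [ 0.52  -0.044] (array([-2.06, -4.22,  0.  ]), array([ -0. ,   0. , -37.5]))
```

```bash
python3 -m inch '[[-0.2,-0.4,0,0,0,-5,2.2],[-0.4,-0.8,0,0,0,-10,2.2],[-0.6,-1.6,0,0,0,-15.7,2.2],[-0.9,-2.3,0,0,0,-21.5,2.2],[-1.25,-3,0,0,0,-27.2,2.2],[-1.7,-3.7,0,0,0,-33,2.2],[-2.05,-4.2,0,0,0,-37.5,2.2],[-2.05,-4.2,0,0,0,-37.5,2.2]]'; python3 m.py
for i in 1 2 ; do python3 -m inch '[[0,0,0,0,0,0,2.2],[0,0,0,0,0,0,2.2],[0,0,0,0,0,0,2.2],[0,0,0,0,0,0,2.2],[0,0,0,0,0,0,2.2],[0,0,0,0,0,0,2.2],[0,0,0,0,0,0,2.2],[0,0,0,0,0,0,2.2]]'>/dev/null;done;python3 m.py
python3 - <<'E'
from h import *
c=arm.capture("scene")["frame"];a=cv2.resize(c[180:320,170:340,::-1],None,fx=4,fy=4,interpolation=2);cv2.imwrite("pics/s3.png",a)
E
```

```text
clock: 15.87
position: [0.5196, -0.0443, 0.0967]
eef_rot: [1.063, -2.955, -0.002]
ft_force: [-2.2, 2.9, 1.3]
gripper_width: 0.23
finger_force: 1.6
t 15.92 sink 39.68 mm (n 42) F [-2.   1.5  1.2] pos [ 0.5195 -0.0444  0.0968] ty 0.0
F along tool y 2.4
t 17.30 sink 39.83 mm (n 42) F [-0.8  0.6  0.4] pos [ 0.5197 -0.0441  0.0968] ty 0.0
F along tool y 1.0
```

View pics/s3.png

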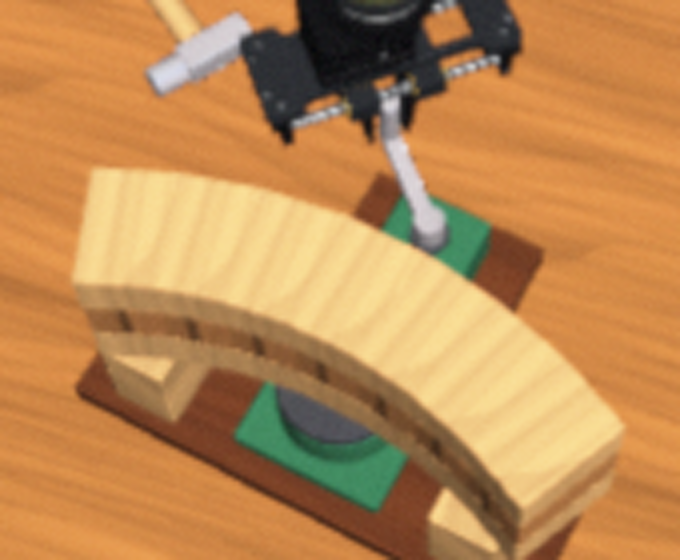

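Scene crop: the arc stands on both bearers. The saddle's dark disc is visible down to about (330,442), well below the arc. The lever is turned, with its post still in the gripper. I check the saddle height by projecting its rim.

```bash
python3 -m inch '[[0,0,0,0,0,0,2.2],[0,0,0,0,0,0,2.2],[0,0,0,0,0,0,2.2],[0,0,0,0,0,0,2.2],[0,0,0,0,0,0,2.2],[0,0,0,0,0,0,2.2],[0,0,0,0,0,0,2.2],[0,0,0,0,0,0,2.2]]'>/dev/null
python3 - <<'E'
from h import *
c=arm.capture("scene")
yw=np.radians(-9);V=np.array([.579,.0088]);C=V+.13*np.array([np.cos(yw),np.sin(yw)])
for z in(.105,.095,.09,.085):
    p=[proj(c,(C[0]+.045*np.cos(a),C[1]+.045*np.sin(a),z)) for a in np.arange(0,6.28,.1)]
    q=max(p,key=lambda u:u[1]);print(z,((q-[170,180])*4+1.5).round(1))
# dark disc: last dark/grey row
h=cv2.cvtColor(c["frame"],cv2.COLOR_RGB2HSV);m=((h[...,1]<90)&(h[...,2]<150)).astype(np.uint8)
n,l,st,ce=cv2.connectedComponentsWithStats(m[262:305,230:275]);
for s in st[1:]:
    if s[4]>20:print("dark",(s[0]+230-170)*4,(s[1]+262-180)*4,s[2]*4,s[3]*4,"bottom",(s[1]+s[3]+262-180)*4)
E
```

```text
0.105 [333.1 427.1]
0.095 [333.8 432.3]
0.09 [334.2 434.8]
0.085 [334.6 437.3]
dark 264 380 144 104 bottom 484
```

```bash
cat > way.py <<'E'
import sys;from h import *
V=np.array([.579,.0088]);v0=np.array([.501,.0238])-V
s=arm.state();Y=Ro.from_rotvec(s["eef_rot"]).as_matrix()[:,1]
d=np.array(s["position"])[:2]-.0033*Y[:2]-V
print("theta now",np.arctan2(v0[0]*d[1]-v0[1]*d[0],v0@d),"r",np.hypot(*d))
for th in map(float,sys.argv[1:]):
    c,q=np.cos(th),np.sin(th);P=V+np.array([[c,-q],[q,c]])@v0
    yw=79.1+np.degrees(th);Y=np.array([np.cos(np.radians(yw)),np.sin(np.radians(yw))])
    print(th,*rel((*(P+.0033*Y),.0967),yw))
E
python3 way.py .88 .78 .68 .58 .48 .38 .28 .18
```

```text
theta now 0.960540962813211 r 0.07967488594840683
0.88 [0.   0.64 0.01] [-0.  0. -0.]
0.78 [-0.07  1.43  0.01] [-0.   0.   5.7]
0.68 [-0.22  2.21  0.01] [-0.   0.  11.4]
0.58 [-0.45  2.97  0.01] [-0.   0.  17.2]
0.48 [-0.75  3.71  0.01] [-0.   0.  22.9]
0.38 [-1.13  4.41  0.01] [-0.   0.  28.6]
0.28 [-1.57  5.07  0.01] [-0.   0.  34.4]
0.18 [-2.08  5.68  0.01] [-0.   0.  40.1]
```

```bash
python3 -m inch '[[0,0.6,0,0,0,0,2.2],[-0.1,1.4,0,0,0,5.7,2.2],[-0.2,2.2,0,0,0,11.4,2.2],[-0.45,3,0,0,0,17.2,2.2],[-0.75,3.7,0,0,0,22.9,2.2],[-1.15,4.4,0,0,0,28.6,2.2],[-1.55,5.05,0,0,0,34.4,2.2],[-1.55,5.05,0,0,0,34.4,2.2]]'; python3 m.py; python3 way.py .2 .1 0 -.1 -.2 -.3 -.4 -.5
```

```text
clock: 18.73
position: [0.4992, 0.0037, 0.0969]
eef_rot: [-0.137, 3.138, -0.007]
ft_force: [-0.5, -6.4, 0.9]
gripper_width: 0.232
finger_force: 2.7
t 18.78 sink 39.64 mm (n 46) F [-1.8 -4.3  1.1] pos [0.4992 0.0037 0.0969] ty 0.0
F along tool y -4.1
theta now 0.29491320053650405 r 0.0799463368297236
0.2 [-0.1   0.75  0.02] [-0.2 -0.   4.6]
0.1 [-0.24  1.54  0.02] [-0.2  0.  10.3]
0.0 [-0.45  2.3   0.02] [-0.2  0.  16. ]
-0.1 [-0.74  3.04  0.01] [-0.2  0.  21.8]
-0.2 [-1.1   3.75  0.01] [-0.2  0.  27.5]
-0.3 [-1.53  4.42  0.01] [-0.2  0.  33.2]
-0.4 [-2.02  5.04  0.01] [-0.2  0.1 39. ]
-0.5 [-2.58  5.61  0.  ] [-0.2  0.1 44.7]
```

```bash
python3 -m inch '[[-0.05,0.4,0,0,0,2.3,2.2],[-0.1,0.75,0,0,0,4.6,2.2],[-0.15,1.15,0,0,0,7.5,2.2],[-0.25,1.55,0,0,0,10.3,2.2],[-0.35,1.9,0,0,0,13.2,2.2],[-0.45,2.3,0,0,0,16,2.2],[-0.45,2.3,0,0,0,16,2.2],[-0.45,2.3,0,0,0,16,2.2]]' >/dev/null; python3 m.py; python3 m.py; python3 way.py -.05 -.1 -.15 -.2 -.3
```

```text
t 19.50 sink 39.38 mm (n 47) F [-7.1 -9.   4.6] pos [0.5003 0.0257 0.0968] ty 0.0
F along tool y -10.2
t 19.55 sink 39.45 mm (n 47) F [ -6.5 -10.2   4.3] pos [0.5003 0.0258 0.0969] ty 0.0
F along tool y -11.2
theta now 0.018714442234886126 r 0.08050344062215223
-0.05 [-0.13  0.55  0.01] [-0.4 -0.2  2.9]
-0.1 [-0.18  0.94  0.01] [-0.4 -0.1  5.8]
-0.15 [-0.25  1.33  0.01] [-0.4 -0.1  8.6]
-0.2 [-0.33  1.72  0.  ] [-0.4 -0.1 11.5]
-0.3 [-0.56  2.48 -0.  ] [-0.4 -0.1 17.2]
```

```bash
cat > f.py <<'E'
from h import *
s=arm.state();R=Ro.from_rotvec(s["eef_rot"]).as_matrix();V=np.array([.579,.0088])
Y=R[:2,1];P=np.array(s["position"])[:2]-.0033*Y;d=(P-V)/np.hypot(*(P-V));F=np.array(s["ft_force"])
T=np.array([-d[1],d[0]]);print("t %.2f square %.1f radial %.1f z %.1f tooly %.1f tz %.2f lever-y angle %.1f"%(s["clock"],F[:2]@T,F[:2]@d,F[2],F[:2]@Y,s["ft_torque"][2],np.degrees(np.arcsin(Y@d))))
E
python3 f.py
python3 -m inch '[[0.1,0.1,-0.05,0,0,0,2.2],[0.1,0.2,-0.05,0,0,1,2.2],[0.1,0.3,-0.05,0,0,2,2.2],[0.1,0.3,-0.05,0,0,2,2.2]]' >/dev/null; python3 f.py;  python3 -m inch '[[0,0,0,0,0,0,2.2]]' >/dev/null; python3 f.py; python3 -m inch '[[0,0,0,0,0,0,2.2]]' >/dev/null; python3 f.py; python3 way.py -.05
```

```text
t 19.55 square 11.1 radial 4.7 z 4.3 tooly -11.2 tz -0.02 lever-y angle -1.0
t 19.88 square 11.4 radial -0.7 z -1.5 tooly -11.4 tz -0.05 lever-y angle -1.2
t 19.97 square 11.8 radial -0.2 z -0.9 tooly -11.8 tz 0.04 lever-y angle -1.2
t 20.05 square 11.3 radial -1.3 z -0.7 tooly -11.3 tz 0.03 lever-y angle -1.2
theta now -0.013010073237737788 r 0.08061044599024239
-0.05 [-0.12  0.3   0.02] [-0.4  0.   0.9]
```

```bash
for i in 1 2; do python3 -m inch '[[0,0.2,0,0,0,1.4,2.2],[0,0.4,0,0,0,2.9,2.2],[-0.02,0.6,0,0,0,4.3,2.2],[-0.04,0.8,0,0,0,5.7,2.2],[-0.04,0.8,0,0,0,5.7,2.2]]' >/dev/null; python3 f.py;  python3 -m inch '[[0,0,0,0,0,0,2.2]]' >/dev/null; python3 f.py; done; python3 way.py
```

```text
t 20.47 square 11.8 radial -1.6 z -0.2 tooly -11.8 tz -0.00 lever-y angle -1.4
t 20.55 square 12.6 radial -1.6 z -1.6 tooly -12.6 tz 0.03 lever-y angle -1.3
t 20.97 square 12.2 radial -3.1 z 0.5 tooly -12.1 tz 0.04 lever-y angle -1.7
t 21.05 square 13.8 radial -2.4 z 0.4 tooly -13.7 tz 0.02 lever-y angle -1.6
theta now -0.20507613941073263 r 0.08102607773026846
```

```bash
python3 -m inch '[[-0.1,0.2,0,0,0,1.4,2.2],[-0.12,0.4,0,0,0,2.9,2.2],[-0.14,0.6,0,0,0,4.3,2.2],[-0.16,0.8,0,0,0,5.7,2.2],[-0.16,0.8,0,0,0,5.7,2.2]]' >/dev/null; python3 f.py; for i in 1 2 3 4; do python3 -m inch '[[0,0,0,0,0,0,2.2]]' >/dev/null; python3 f.py; done; python3 way.py
```

```text
t 21.47 square 15.5 radial 0.5 z 5.2 tooly -15.5 tz -0.07 lever-y angle -2.0
t 21.55 square 13.7 radial 1.2 z 4.8 tooly -13.8 tz -0.03 lever-y angle -2.0
t 21.63 square 14.6 radial -0.6 z 5.0 tooly -14.5 tz 0.01 lever-y angle -1.9
t 21.72 square 14.5 radial 1.1 z 3.6 tooly -14.6 tz 0.02 lever-y angle -1.9
t 21.80 square 13.9 radial 1.5 z 3.6 tooly -14.0 tz -0.01 lever-y angle -1.9
theta now -0.29853664489098264 r 0.08115347667142063
```

Shut at about 14.3 N, near the aim. I centre the fingers around the post, open them and lift away.

```bash
python3 -m inch '[[0,-0.1,0,0,0,0,2.2],[0,-0.2,0,0,0,0,2.2],[0,-0.3,0,0,0,0,2.2],[0,-0.3,0,0,0,0,4],[0,-0.3,0,0,0,0,4],[0,-0.3,0,0,0,0,4],[0,-0.3,0,0,0,0,4],[0,-0.3,0,0,0,0,4]]'; python3 f.py
python3 -m inch '[[0,0,-1,0,0,0,4],[0,0,-3,0,0,0,4],[0,0,-5,0,0,0,4],[0,0,-7,0,0,0,4],[0,0,-9,0,0,0,4],[0,0,-11,0,0,0,4],[2,0,-12,0,0,0,4],[2,0,-12,0,0,0,4]]'
python3 -m inch '[[3,0,0,0,0,0,4],[6,0,0,0,0,0,4],[9,0,0,0,0,0,4],[10,0,0,0,0,0,4],[10,0,0,0,0,0,4],[10,0,0,0,0,0,4]]'; python3 m.py
python3 - <<'E'
import pickle;from h import *
pickle.dump({n:arm.capture(n) for n in("scene","top")},open("c1.pkl","wb"))
d=pickle.load(open("c1.pkl","rb"))
a=cv2.resize(d["scene"]["frame"][195:315,180:340,::-1],(400,300),interpolation=2);b=cv2.resize(d["top"]["frame"][90:240,210:370,::-1],(400,375),interpolation=2)
o=np.zeros((375,800,3),np.uint8);o[:300,:400]=a;o[:,400:]=b;cv2.imwrite("pics/e.png",o)
E
```

```text
clock: 22.47
position: [0.5102, 0.0505, 0.0975]
eef_rot: [0.812, 3.034, 0.0]
ft_force: [1.1, -1.9, -1.6]
gripper_width: 0.417
finger_force: 0.8
t 22.47 square 1.2 radial -1.9 z -1.6 tooly -1.1 tz 0.04 lever-y angle -1.1
clock: 23.13
position: [0.4932, 0.0617, 0.2218]
eef_rot: [0.81, 3.03, 0.005]
ft_force: [1.0, 0.7, 0.2]
gripper_width: 0.423
finger_force: 0.0
clock: 23.63
position: [0.4064, 0.1104, 0.2175]
eef_rot: [0.811, 3.034, 0.001]
ft_force: [0.3, -0.2, -0.1]
gripper_width: 0.42
finger_force: 0.0
t 23.68 sink 39.29 mm (n 47) F [ 0.6  1.1 -0.2] pos [0.4067 0.1101 0.2175] ty 0.0
F along tool y 1.2
```

View pics/e.png

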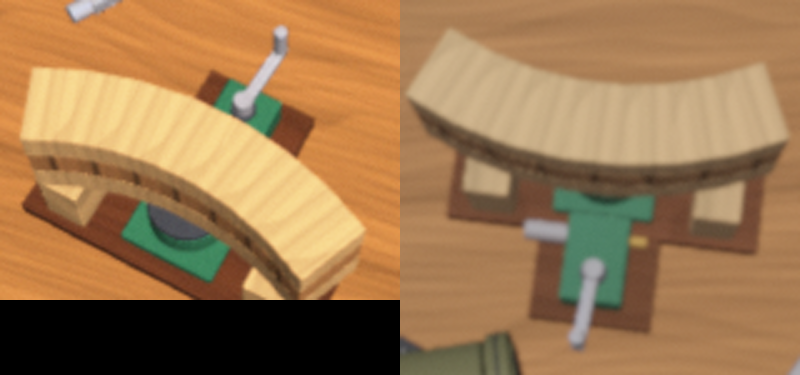

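Both views: the arc stands on both bearers, the saddle is clear below it and the lever is free. The lever looks to have sprung back a little, so I measure its angle.

```bash
python3 - <<'E'
import pickle;from h import *
d=pickle.load(open("c1.pkl","rb"));d0=pickle.load(open("c0.pkl","rb"))
S=(180+280/2.5-.3,195+35/2.5-.3);T=(210+177/2.5-.3,90+338/2.5-.3)
print(S,T);P,e=tri(d["scene"],S,d["top"],T);print(P,e)
V=np.array([.579,.0088]);v0=np.array([.501,.0238])-V;q=P[:2]-V
print("theta",np.arctan2(v0[0]*q[1]-v0[1]*q[0],v0@q),np.hypot(*q))
for D in(d0,d):
  h=cv2.cvtColor(D["top"]["frame"],cv2.COLOR_RGB2HSV)[190:235,265:305]
  m=(h[...,1]<70)&(h[...,2]>100);ys,xs=np.nonzero(m);
  r=[(y+190,265+xs[ys==y].mean()) for y in range(16,30) if (ys==y).any()];print(len(xs),np.polyfit(*np.array(r).T,1),r[0],r[-1])
E
```

```text
(291.7, 208.7) (280.5, 224.89999999999998)
[0.50071698 0.02710907 0.11534785] 0.0006105218533253865
theta -0.039764881566203204 0.08039560771530717
302 [-9.12393162e-02  3.03734585e+02] (206, np.float64(284.22222222222223)) (219, np.float64(283.5))
309 [-1.40934066e-01  3.13445513e+02] (206, np.float64(283.625)) (219, np.float64(282.5))
```

The lever settled at about −0.05 rad. It sprang back to roughly the friction limit, which is too marginal for the 57 N needed. I press it again and release slowly, with the finger following.

```bash
python3 - <<'E'
from h import *
V=np.array([.579,.0088]);v0=np.array([.501,.0238])-V
th=-.045;c,q=np.cos(th),np.sin(th);P=V+np.array([[c,-q],[q,c]])@v0
print(P);print(rel((*P,.2),76.5))
E
```

```text
[0.50175373 0.02729363]
(array([-12.35,  -2.4 ,   1.74]), array([ -0. ,   0. , -16.5]))
```

```bash
python3 -m inch '[[-3,-0.6,0,0,0,-5,3.4],[-6,-1.2,0.5,0,0,-10,3.4],[-9,-1.8,1,0,0,-14,3.4],[-12,-2.4,1.5,0,0,-16.5,3.4],[-12.35,-2.4,1.75,0,0,-16.5,3.4],[-12.35,-2.4,1.75,0,0,-16.5,3.4],[-12.35,-2.4,1.75,0,0,-16.5,3.4]]'
python3 - <<'E'
import pickle;from h import *
c=arm.capture("wrist");print(proj(c,(.5018,.0273,.13)),proj(c,(.579,.0088,.088)))
cv2.imwrite("pics/w3.png",c["frame"][150:310,200:360,::-1])
E
```

```text
clock: 24.37
position: [0.5008, 0.0275, 0.1991]
eef_rot: [-0.371, -3.118, -0.0]
ft_force: [0.5, 0.8, 1.0]
gripper_width: 0.359
finger_force: 0.0
[277.63732197 228.31605138] [277.72037312 293.20798544]
```

View pics/w3.png

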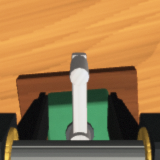

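The post at (280,225) matches the prediction (277.6,228) and lies between the fingers. Going down.

```bash
python3 -m inch '[[0,0,2,0,0,0,3.4],[0,0,4,0,0,0,3.4],[0,0,6,0,0,0,3.4],[0,0,8,0,0,0,3.4],[0,0,9.5,0,0,0,3.4],[0,0,10.3,0,0,0,3.4],[0,0,10.3,0,0,0,3.4],[0,0,10.3,0,0,0,3.4]]'
python3 -m inch '[[0,0,0,0,0,0,2.4],[0,0,0,0,0,0,2.4],[0,0,0,0,0,0,2.4],[0,0.1,0,0,0,0,2.4],[0,0.2,0,0,0,0,2.4]]';python3 f.py
for i in 1 2 3; do python3 -m inch '[[0,0.1,0,0,0,0.3,2.4],[0,0.2,0,0,0,0.6,2.4],[0,0.2,0,0,0,0.6,2.4]]'>/dev/null;python3 f.py;done;python3 way.py
```

```text
clock: 25.08
position: [0.5008, 0.0283, 0.0973]
eef_rot: [0.368, 3.12, 0.0]
ft_force: [0.1, -0.2, 0.3]
gripper_width: 0.355
finger_force: 0.0
clock: 25.5
position: [0.5017, 0.0298, 0.0973]
eef_rot: [0.369, 3.119, 0.0]
ft_force: [-0.3, 0.9, -0.5]
gripper_width: 0.254
finger_force: 0.0
t 25.50 square -0.9 radial 0.5 z -0.5 tooly 0.8 tz -0.01 lever-y angle -0.7
t 25.75 square 0.4 radial -0.7 z 0.3 tooly -0.4 tz 0.00 lever-y angle 0.2
t 26.00 square 5.0 radial -0.3 z -0.6 tooly -5.0 tz -0.00 lever-y angle 0.1
t 26.25 square 10.9 radial -0.9 z 1.9 tooly -10.9 tz 0.02 lever-y angle -0.2
theta now -0.07242486316791769 r 0.0803904259725779
```

```bash
for i in 1 2 3 4; do python3 -m inch '[[0,0.1,0,0,0,0.7,2.4],[0,0.2,0,0,0,1.4,2.4],[0,0.3,0,0,0,2.1,2.4],[0,0.3,0,0,0,2.1,2.4]]'>/dev/null;python3 f.py;done;python3 way.py
```

```text
t 26.58 square 12.9 radial -0.7 z 1.3 tooly -12.9 tz 0.01 lever-y angle -0.5
t 26.92 square 12.8 radial -1.0 z 2.2 tooly -12.7 tz -0.01 lever-y angle -0.5
t 27.25 square 13.3 radial -3.0 z 0.4 tooly -13.3 tz 0.02 lever-y angle -0.6
t 27.58 square 13.6 radial -3.1 z 0.6 tooly -13.5 tz 0.05 lever-y angle -0.6
theta now -0.21181371473536814 r 0.08067969432424721
```

```bash
for i in 1 2 3 4; do python3 -m inch '[[0,-0.05,0,0,0,-0.3,2.4],[0,-0.1,0,0,0,-0.6,2.4],[0,-0.15,0,0,0,-0.9,2.4],[0,-0.2,0,0,0,-1.2,2.4],[0,-0.2,0,0,0,-1.2,2.4],[0,-0.2,0,0,0,-1.2,2.4]]'>/dev/null;python3 f.py;done;python3 way.py
```

```text
t 28.08 square 6.4 radial -3.4 z -1.0 tooly -6.4 tz 0.04 lever-y angle 0.5
t 28.58 square 1.7 radial -2.1 z -0.5 tooly -1.8 tz -0.02 lever-y angle 1.4
t 29.08 square 2.2 radial -0.8 z -0.6 tooly -2.2 tz 0.05 lever-y angle 1.2
t 29.58 square 1.3 radial -0.2 z -0.1 tooly -1.3 tz -0.01 lever-y angle 0.9
theta now -0.15568936367395936 r 0.08132464352708108
```

Still being pushed back by the spring; I keep following slowly.

```bash
for i in 1 2 3 4; do python3 -m inch '[[0,-0.05,0,0,0,-0.3,2.4],[0,-0.1,0,0,0,-0.6,2.4],[0,-0.15,0,0,0,-0.9,2.4],[0,-0.2,0,0,0,-1.2,2.4],[0,-0.2,0,0,0,-1.2,2.4],[0,-0.2,0,0,0,-1.2,2.4]]'>/dev/null;python3 f.py;python3 -m inch '[[0,0,0,0,0,0,2.4]]'>/dev/null;python3 f.py;done;python3 way.py
```

```text
t 30.08 square 0.4 radial -1.0 z 1.5 tooly -0.4 tz 0.03 lever-y angle 0.7
t 30.17 square 0.8 radial -1.0 z 0.9 tooly -0.8 tz 0.02 lever-y angle 0.7
t 30.67 square 0.4 radial -0.8 z 0.9 tooly -0.5 tz -0.03 lever-y angle 0.5
t 30.75 square 1.0 radial -0.2 z 0.7 tooly -1.0 tz 0.03 lever-y angle 0.5
t 31.25 square -0.0 radial 0.0 z 0.5 tooly 0.0 tz 0.07 lever-y angle 0.3
t 31.33 square 0.7 radial -0.6 z 0.4 tooly -0.7 tz 0.01 lever-y angle 0.3
t 31.83 square -0.5 radial -1.3 z -0.5 tooly 0.5 tz 0.01 lever-y angle 0.1
t 31.92 square 0.1 radial 0.2 z 0.1 tooly -0.1 tz 0.02 lever-y angle 0.1
theta now -0.05772559203618123 r 0.08102213677134214
```

The force has faded to zero with the lever left near −0.07 rad, so the release is quiet. Now I open and lift.

```bash
python3 -m inch '[[0,-0.15,0,0,0,0,2.4],[0,-0.3,0,0,0,0,3],[0,-0.3,0,0,0,0,3.4],[0,-0.3,0,0,0,0,3.4],[0,-0.3,0,0,0,0,3.4]]';python3 f.py
python3 -m inch '[[0,0,-1,0,0,0,3.4],[0,0,-3,0,0,0,3.4],[0,0,-5,0,0,0,3.4],[0,0,-7,0,0,0,3.4],[0,0,-9,0,0,0,3.4],[0,0,-10,0,0,0,3.4],[0,0,-10,0,0,0,3.4],[0,0,-10,0,0,0,3.4]]'; python3 m.py
python3 - <<'E'
from h import *
c=arm.capture("wrist");p=proj(c,(.5018,.0273,.13));print("pred for -.045",p)
h=cv2.cvtColor(c["frame"],cv2.COLOR_RGB2HSV)[190:290,240:320];m=((h[...,1]<50)&(h[...,2]>120)).astype(np.uint8)
n,l,s,ce=cv2.connectedComponentsWithStats(m);i=1+s[1:,4].argmax();ys,xs=np.nonzero(l==i)
for y in range(ys.min(),ys.max(),8):print(y+190,xs[ys==y].mean()+240)
V=np.array([.579,.0088]);v0=np.array([.501,.0238])-V
for th in(-.2,-.1,-.07,-.045,0):
    k,q=np.cos(th),np.sin(th);P=V+np.array([[k,-q],[q,k]])@v0;print(th,proj(c,(*P,.13)))
E
```

```text
clock: 32.33
position: [0.5005, 0.0289, 0.0967]
eef_rot: [-0.385, -3.118, -0.0]
ft_force: [-0.1, 0.9, -0.4]
gripper_width: 0.354
finger_force: 0.0
t 32.33 square -0.8 radial 0.3 z -0.4 tooly 0.8 tz 0.03 lever-y angle -2.0
clock: 33.0
position: [0.5007, 0.029, 0.1972]
eef_rot: [0.385, 3.117, 0.0]
ft_force: [0.2, 0.3, -0.2]
gripper_width: 0.357
finger_force: 0.0
t 33.05 sink 39.49 mm (n 44) F [-1.2 -0.4 -0.2] pos [0.5001 0.029  0.196 ] ty 0.0
F along tool y -0.7
pred for -.045 [275.99739564 230.81700372]
206 282.5
214 284.5
222 279.0
230 277.5
238 278.0
246 278.0
254 278.5
262 278.5
270 278.5
278 279.0
-0.2 [291.73551183 231.76983304]
-0.1 [281.58805799 230.85386924]
-0.07 [278.5271141  230.76826928]
-0.045 [275.97493002 230.76388529]
0 [271.38445576 230.90935643]
```

The lever rests at about −0.07 rad, the equilibrium also seen before. The arc reads level and the robot is clear of everything, so I hand in.

```bash
python3 -c "
from station import arm
print(arm.finish_job())"
```

```text
the job is handed in; nothing more can be done
None
```

The job is handed in, but no verdict came back: the arc stands on both bearers, the ram looks to be at the bottom, and the lever is let go; the valve was shut with about 14 N and sprang back to rest near -0.07 rad, so I expect only slightly more than the required 57 N on the needle (estimated, not measured).

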